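# Set the guarded load selector with its key

## Robot

A 6-joint arm with a two-finger parallel gripper is mounted at the origin on the work surface. World frame = base frame: x ahead of the robot, y to its left, z up, the work surface at z = 0. Lengths are in mm, angles in rad, forces in N, time in s.
With the tool pointing down it reaches from about 275 to 750 mm from the base axis. Payload 10.2 kg.
Tool frame: the origin (TCP) lies at the very end of the fingers, on their centre line; the grasp point (between the pads) lies ctrl.grip_depth behind it (ctrl.grip_depth is the distance from the TCP to the grasp point, in mm); z points along the fingers, y is the direction in which the jaws open and shut (so a half turn about z gives the same grasp; the last joint's range is limited). The gripper opens to 85 mm and grips with 20 to 120 N. Pads are 22 mm wide; open, the fingers measure 114 mm over their backs; the gripper's body (76 mm by 85 mm) begins 54 mm behind the grasp point. The pads swing forward as they close: fully open they stand 13 mm farther back than shut.
Start: joints at [0.935, 0.313, 1.498, -0, 1.331, -0.223], TCP at [210.63, 480.901, 231.294] pointing down, gripper open.
Joint ranges: [-2.94, 2.94], [-0.97, 2.17], [0.19, 2.56], [-1.23, 4.37], [0.02, 3.11], [-2.88, 2.88]. Speed limits (rad/s): [2.39, 2.39, 3.01, 3.14, 3.14, 3.14].

## Interface

Orientations are given as a unit quaternion [w, x, y, z].
In Python, from rig import telemetry, eyes, ctrl, nets gives the robot as it stands. The module is installed in compiled form; this text tells all that it offers.
- The arm moves only by the tool drive_tool, never from a script. Its argument "series" is text: rows parted by semicolons, each of 7 numbers parted by spaces: the shift along the tool's x, y, z normalised to -1 to 1, where 1 is 0.12 m, then the turn, a rotation vector about the tool's x, y, z normalised to -1 to 1, where 1 is 0.5 rad, then the opening, from 0 (shut) to 1 (fully open). In form: tx ty tz wx wy wz hand; .... A call has 1 to 20 rows; each row is the pose to reach, as a shift and turn from the pose measured when the call began, along the tool's axes at that moment; what a row does not reach only later rows make up. A row lasts 1/10 s, in which the tool goes at most 50 mm and 8.59 degrees, less where a joint would pass 70% of its speed; a pose out of reach is approached as far as the arm can. A call with a number of a shift or a turn outside -1 to 1 is refused whole. A call with a gripper value outside its range is refused whole. The fingers move at their own pace and stop on an object; "newtons" is the grip in N (left out, the last holds). Time passes only in rows, so rows that repeat a pose let the fingers close. It gives the time, the measured TCP pose, the force and the opening at its end, in the units of the state.
- telemetry.sense(): the state, without advancing time (a new reading comes with each control period).
- eyes.capture(name): name is "scene" or "side" or "wrist"; returns a dict with "frame" (480x640x3 uint8, red, green, blue), "fx", "fy", "cx", "cy" (pixels), "D" ([k1, k2, p1, p2, k3] as OpenCV has them; the pictures are not rectified), "view" (4x4, takes a point from world to camera coordinates). Camera axes: x right, y up, looking along -z (the intrinsics and any distortion apply to the point x, -y, -z); pixel columns grow to the right and rows downward; lengths in mm; the calibration is good to about 2 mm. A picture is of the moment at which its call begins. There is no depth.
- ctrl.finish_job(): hands the job in, once; it reports no verdict.
Trained networks look in a picture, given as the dict that the camera call returned (one of the last four; its "shot" number tells which), for a name from the list of things; names that differ only in an ending like _2 or _b are one class to them, and where a whole thing is asked for, a point or a joint stands for the part that bears it (a point fixed in the world has none). Each returns a list of dicts, best first, with "confidence" (0 to 1); they miss things now and then, are a little off and sometimes report something else, mostly with a low value. They report only what shows in the picture. A call takes as long as a camera call. They do not tell look-alikes from the thing itself.
- nets.spot_in(name, picture): "rect" ([left, top, right, bottom] in pixels, round what is visible of it).
The state is a dict: "time_s": time; "joints": joint angles; "dq": joint speeds; "tau": joint torques, N m; "eef_pos": TCP position; "ee_rot": TCP orientation; "force": force on the tool from outside, world axes, zero at the start; "wrist_torque": the same for the moment, N m; "grip_width": opening from 0.0 (shut) to 1.0 (fully open).
Only numpy, scipy, OpenCV 4.12 (cv2) and the standard library are available. Lean on these libraries where they do the work, as an engineer would, in place of code of your own. Each camera call takes 0.05 s, during which the arm holds its last target. There are 200 camera calls.

## Task

Take the T-handled key out of its wooden stand, lower it through the round opening in the load box's guard and, pressing only lightly (about 5 N), feel for the sunken selector knob, whose angle is unknown, until the key slips fully down over its bar. Only then turn the knob with the key clockwise (seen from above), gently, to its stop, so that the handle lies in line with the two white marks, and leave the key standing there. Do not press on the guard, and leave the other things on the bench where they are.

Things in the scene. Friction and masses are not known exactly. Their poses are not given: they have to be found in the camera images.
- load_box: Fixed grey bench module, 200 (its x) x 260 (its y) mm, flat metal top 50 mm above the bench; origin at the centre of its underside, z up. Over part of the top a dark steel guard plate 110 x 110 x 6 mm stands on four posts, its upper side 91 mm above the bench. Beside it are terminals and an unguarded knob, which are not used.
- opening (a point): Centre of the round opening in the guard, level with the upper rim of its light metal bushing, 94 mm above the bench (bushing 10 mm tall, inner diameter 40, outer 52 mm); at (-20, 30, 94) mm in the load box's frame, with the same axes. The knob is straight below on the same vertical axis.
- stop_mark (a point): Point on one of the two white marks on the guard's top; the marks lie on both sides of the opening along the load box's y axis; this one is 40 mm from the opening's centre on the +y side. With the knob at its clockwise stop and the key turned up against it, the key's handle lies along this line.
- knob_face (a point): Centre of the upper face of the selector knob's disc (39 mm across), 56 mm above the bench when not pressed. The knob turns about the vertical against about 0.25 N m of friction and stays where left. Knob and bar are sprung: pressed down they yield up to 5 mm, starting at 1.5 N and adding 1.5 N per mm, then are solid. This point does not turn with the knob.
- bar_top (a point): Middle of the top of the bar that stands across the disc, 68 mm above the bench; bar 8 mm wide, 28 mm long, 12 mm tall, flat on top. Its angle is not reported: it starts 27 to 81 degrees anticlockwise (from above) of the white marks' line; at the stop it is about 7 degrees anticlockwise of it, and a fork turned up against it (7 degrees of play each way) is then on the line.
- key: Loose upright key, 0.2 kg, 105 mm tall; origin at the centre of its lower end, z up. Lower end: a fork, two cheeks along its y, 14 tall, 26 long, 5 thick, slot 11.5 mm wide between; barrel 33 mm in diameter from 14 to 52 mm up; shank 12 mm thick; black handle from 75 to 105 mm up, 14 mm thick along x, 60 mm long along y (parallel to the slot). A half turn makes no difference.
- fork (a point): Middle of the key's lower end, with the key's axes. Fully down on the knob it rests on the disc, 53 to 56 mm above the bench. If the fork is pressed lightly on the bar across its direction and turned, the bar springs up into the slot when they line up and the force drops; push the key down home there: a knob turned or pressed hard by a half-seated fork is damaged.
- key_stand: Fixed wooden block 80 x 80 x 45 mm with a hole 38 mm in diameter, 30 mm deep, in its top; origin at the centre of its underside. The key's lower end stands on the hole's floor, 15 mm above the bench.
- multimeter: Bystander: grey handheld meter 80 x 150 x 32 mm lying flat; origin at the centre of its underside.
- screwdriver: Bystander: screwdriver 190 mm long, lying.
- fuse_jar: Bystander: clear jar 60 mm in diameter, 75 mm tall; origin at the centre of its underside.
- plug_cup: Bystander: grey cup 68 mm in diameter, 70 mm tall; origin at the centre of its underside.
- knob_cap: Bystander: loose black cap 32 mm in diameter, 18 mm tall; origin at the centre of its underside.
Things that resemble listed ones, but are neither listed nor needed, are in the scene too. What is shaped like the key but blue is not meant.

How it is judged (in metres and radians):
On the way, in this order (a step that is already met when the one before it is completed fails the run):
1. the key has been fitted through the opening, fully down over the knob (z of key in the frame of load_box below 0.059 m and horizontal distance between key and opening below 0.006 m), for 0.2 s.
2. the key, still fully down, has been turned to the stop, in line with the marks (all of step 1 and angle between the y axis of key and the y axis of load_box, either way round below 0.14 rad), for 0.2 s.
At the end, for the whole second after the job is handed in: The key stands upright (within 6 degrees) and at rest, let go, fully down on the knob (lower end less than 59 mm above the bench and within 6 mm of the opening's axis), with its handle within 8 degrees of the line of the white marks (all of step 2 and angle between key's own z axis and vertical below 0.1 rad and linear speed of key below 0.02 m/s); the robot touches nothing.
It fails at once if before the key is fully down, it is pressed or turned against the load box, its guard or its knob with more than 20 N (contact force between key and load_box above 20 N and z of key in the frame of load_box above 0.0595 m).
It fails at once if the key is forced: more than 40 N in all between the key and the load box or its knob (contact force between key and load_box above 40 N).
It fails at once if the fingers press on the load box or its guard with more than 15 N (contact force between the fingers and load_box above 15 N).
It fails at once if a bystander is moved by more than 30 mm (distance of any of multimeter, screwdriver, fuse_jar, plug_cup, knob_cap from where it was at the start of the episode above 0.03 m).
It also fails if it takes over 58 s, if anything falls off the work surface, if the arm or the gripper's body presses on something with over 40 N, if the wrist force passes 120 N, or if a joint passes its speed limit or range.

## Working session

There is one attempt and no reset: what is moved stays moved. The work goes in short steps, Python scripts to look and compute and a tool call to move; the robot and the scene stay as the last step left them, time stands still between calls to the robot, and variables do not carry over. Pictures are saved under pics/ and viewed, about 8 in all and at most 12, crops included, and the job is handed in when it is done.

Besides the shell and the picture viewer there is one more tool, called after "Request:" as name(argument=value, ...) on one line, values as JSON. drive_tool: Moves the arm, as the interface text tells. Scaled input: -1 to 1 covers 0.12 m each way for a shift and 0.5 rad each way for a turn. Its arguments: {"type":"object","properties":{"series":{"type":"string"},"newtons":{"type":"number"}},"required":["series"]}

```bash
mkdir -p pics; cat > h.py <<'E'
import numpy as np, cv2
from rig import telemetry, eyes, ctrl, nets
def K(p): return np.array([[p["fx"],0,p["cx"]],[0,p["fy"],p["cy"]],[0,0,1.]])
F=np.diag([1,-1,-1.])
def ray(p,uv):
    n=cv2.undistortPoints(np.array([[uv]],float),K(p),np.array(p["D"],float))[0,0]
    V=np.array(p["view"]);R=V[:3,:3];t=V[:3,3]
    return -R.T@t, R.T@(F@np.array([n[0],n[1],1.]))
def atz(p,uv,z):
    o,d=ray(p,uv); return o+d*(z-o[2])/d[2]
def proj(p,X):
    V=np.array(p["view"]);X=np.atleast_2d(np.array(X,float))
    c=(X@V[:3,:3].T+V[:3,3])@F
    return cv2.projectPoints(c,np.zeros(3),np.zeros(3),K(p),np.array(p["D"],float))[0][:,0]
def save(p,n,crop=None,s=1):
    im=p["frame"]
    if crop: im=im[crop[1]:crop[3],crop[0]:crop[2]]
    cv2.imwrite("pics/"+n,cv2.resize(im[:,:,::-1],None,fx=s,fy=s,interpolation=cv2.INTER_CUBIC))
E
python3 - <<'E'
from h import *
ims=[]
for c in ["scene","side"]:
    p=eyes.capture(c); ims.append(p["frame"])
    V=np.array(p["view"]);print(c,"cam",(-V[:3,:3].T@V[:3,3]).round(), p["fx"])
    for n in ["load_box","key","key_stand"]:
        print(n,[(np.round(d["rect"]).tolist(),round(d["confidence"],2)) for d in nets.spot_in(n,p)][:4])
    save(p,c+".png")
print(telemetry.sense(), ctrl.grip_depth)
E
```

```text
scene cam [1085. -896.  810.] 615.8780087977057
load_box [([212.0, 274.0, 358.0, 401.0], 0.62)]
key [([339.0, 205.0, 366.0, 239.0], 0.95), ([373.0, 188.0, 389.0, 232.0], 0.88), ([310.0, 194.0, 324.0, 235.0], 0.82)]
key_stand [([326.0, 227.0, 375.0, 264.0], 0.8), ([213.0, 276.0, 354.0, 403.0], 0.61)]
side cam [ 356. -647. 1006.] 540.8079235950056
load_box [([306.0, 273.0, 457.0, 428.0], 0.83), ([312.0, 187.0, 324.0, 226.0], 0.3)]
key [([308.0, 189.0, 330.0, 224.0], 0.84), ([300.0, 156.0, 312.0, 192.0], 0.84), ([193.0, 394.0, 259.0, 478.0], 0.72), ([253.0, 194.0, 279.0, 231.0], 0.69)]
key_stand [([296.0, 205.0, 338.0, 243.0], 0.56)]
{'time_s': 0.4, 'joints': array([ 9.34620782e-01,  3.12978210e-01,  1.49779480e+00,  1.39217877e-05,
        1.33101528e+00, -2.23361381e-01]), 'dq': array([ 9.40156457e-05, -2.82434086e-05, -7.46726777e-04, -3.99526361e-04,
       -2.84102525e-04,  1.47929420e-04]), 'tau': array([-1.58497587e-03, -4.11824012e+01, -2.59668124e+01, -2.27177011e-04,
        1.24839302e-03,  9.69945336e-05]), 'eef_pos': array([210.59465837, 480.87692934, 231.21841564]), 'ee_rot': array([-4.69019812e-05,  2.04946195e-01,  9.78773236e-01, -8.61018838e-05]), 'force': array([-0.6006941 , -0.11427073, -0.50986638]), 'wrist_torque': array([ 0.01169507,  0.06674259, -0.03275914]), 'grip_width': 1.000155464222721} 18.700000000000003
```

View pics/scene.png

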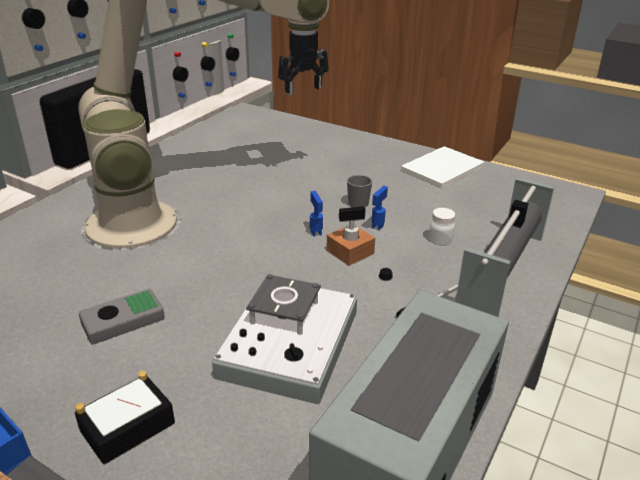

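View pics/side.png

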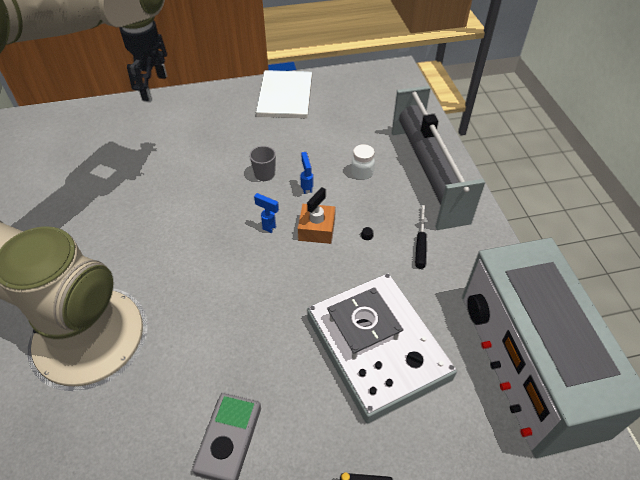

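The candidates shaped like the key are scene (317,213) and (380,208), both blue, and scene (351,225) / side (316,210), which has a black handle and stands in the wooden block. The black-handled one fits the description. I'll confirm it in an enlarged crop that also shows the guard.

```bash
python3 - <<'E'
from h import *
a=eyes.capture("scene");b=eyes.capture("side")
def c(p,x,y,w,h,s): return cv2.resize(p["frame"][y:y+h,x:x+w,::-1],(400,300),interpolation=cv2.INTER_CUBIC)
im=np.vstack([np.hstack([c(a,311,195,80,60,5),c(b,276,180,80,60,5)]),np.hstack([c(a,235,265,100,75,4),c(b,315,280,100,75,4)])])
cv2.imwrite("pics/crop.png",im)
E
```

```text
(no output)
```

View pics/crop.png

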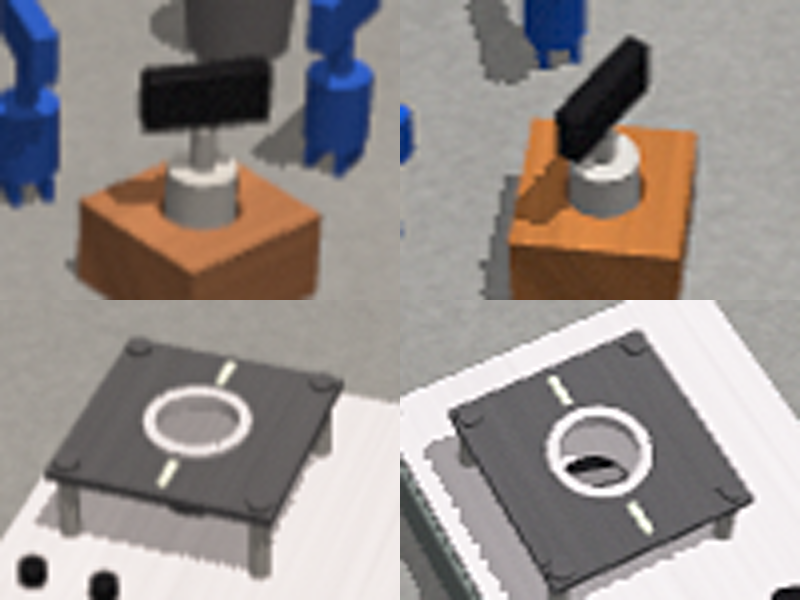

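The crop confirms it. The black-handled key stands in the wooden block, with its top at scene (352,208) and side (317,195). The bushing is at scene (284,295) and side (365,318), and both white marks are visible.

```bash
python3 - <<'E'
from h import *
a=eyes.capture("scene");b=eyes.capture("side")
f=lambda p,u,z:atz(p,u,z)[:2].round(1)
print("key",f(a,(352,208.2),120),f(b,(316.6,195.4),120),"ends",f(b,(323.8,188.6),120),f(b,(309.2,202.6),120))
print("open",f(a,(284.3,295),94),f(b,(365,317.75),94))
for p,m in((a,[(291.75,283),(277,308.25)]),(b,[(355.25,302.5),(375,334.25)])):
    q=[f(p,x,91) for x in m]; d=q[0]-q[1]; print(q,np.linalg.norm(d),np.degrees(np.arctan2(d[1],d[0])),(q[0]+q[1])/2)
from scipy.spatial.transform import Rotation as R
s=telemetry.sense();w=s["ee_rot"];print(R.from_quat([*w[1:],w[0]]).as_matrix().round(3),s["time_s"])
p=eyes.capture("wrist");V=np.array(p["view"]);print((-V[:3,:3].T@V[:3,3]).round(),V[:3,:3].round(2),p["fx"])
E
```

```text
key [535.8 172.6] [533.1 178.8] ends [553.7 196.1] [512.3 160.8]
open [ 563.4 -142.1] [ 560.  -137.5]
[array([ 552.5, -100.1]), array([ 571.7, -178.7])] 80.91106228446145 103.72709657854982 [ 562.1 -139.4]
[array([551.1, -97.7]), array([ 569.6, -175.1])] 79.58021110803865 103.4425260717139 [ 560.35 -136.4 ]
[[-0.916  0.401 -0.   ]
 [ 0.401  0.916 -0.   ]
 [ 0.    -0.    -1.   ]] 0.6
[133. 516. 374.] [[ 0.4   0.92 -0.  ]
 [-0.87  0.38 -0.33]
 [-0.3   0.13  0.95]] 380.839296950752
```

```bash
cat >> h.py <<'E'
from scipy.spatial.transform import Rotation as R
def goal(x,y,z,yaw):
    "tool down, tool-y at yaw (deg, world): print needed normalised shift and turn"
    s=telemetry.sense();w=s["ee_rot"];A=R.from_quat([*w[1:],w[0]]).as_matrix()
    c,n=np.cos(np.radians(yaw)),np.sin(np.radians(yaw))
    G=np.array([[-n,c,0],[c,n,0],[0,0,-1.]]).T
    G=np.column_stack([[-n,c,0],[c,n,0],[0,0,-1.]]); 
    if np.linalg.det(G)<0: G[:,0]*=-1
    d=A.T@(np.array([x,y,z])-s["eef_pos"]); r=R.from_matrix(A.T@G).as_rotvec()
    print("t",round(s["time_s"],2),"pos",s["eef_pos"].round(1),"yaw",np.degrees(np.arctan2(A[1,1],A[0,1])).round(1),"tilt",np.degrees(np.arccos(-A[2,2])).round(2),"F",s["force"].round(1),"grip",round(s["grip_width"],3))
    print("norm",(d/120).round(3),(r/.5).round(3))
E
python3 - <<'E'
from h import *
goal(534.5,175.5,231,130.4)
b=eyes.capture("side");a=eyes.capture("scene")
for u in [(268,229),(307,190)]: print(atz(b,u,0).round())
for u in [(317,233),(379,227)]: print(atz(a,u,0).round())
E
```

```text
t 0.65 pos [210.6 480.9 231.3] yaw 66.3 tilt 0.0 F [ 0.6 -0.3 -0.3] grip 1.0
norm [-3.493e+00 -1.249e+00  2.000e-03] [ 0.    -0.    -2.236]
[418. 207.   0.]
[537. 315.   0.]
[426. 205.   0.]
[543. 312.   0.]
```

Request:
drive_tool(series="-0.9 -0.35 0 0 0 -1 0.6;-0.9 -0.35 0 0 0 -1 0.6;-0.9 -0.35 0 0 0 -1 0.6;-0.9 -0.35 0 0 0 -1 0.6")

```text
time_s: 1.15
eef_pos: [294.8, 397.2, 231.4]
ee_rot: [0.0, -0.044, 0.999, -0.0]
force: [0.4, -0.1, 0.5]
grip_width: 0.598
```

```bash
python3 -c "
from h import *
goal(534.5,175.5,231,130.4)"
```

```text
t 1.15 pos [294.8 397.2 231.4] yaw 95.1 tilt 0.04 F [ 0.4 -0.1  0.5] grip 0.598
norm [-1.826 -2.017  0.005] [-1.000e-03  1.000e-03 -1.232e+00]
```

Request:
drive_tool(series="-0.9 -1 0 0 0 -1 0.6;-0.9 -1 0 0 0 -1 0.6;-0.9 -1 0 0 0 -1 0.6;-0.9 -1 0 0 0 -1 0.6")

```text
time_s: 1.55
eef_pos: [414.6, 285.5, 231.5]
ee_rot: [0.0, -0.292, 0.956, -0.0]
force: [-0.4, -0.6, -0.9]
grip_width: 0.6
```

```bash
python3 -c "
from h import *
goal(534.5,175.5,231,130.4)"
```

```text
t 1.55 pos [414.6 285.5 231.5] yaw 124.0 tilt 0.06 F [-0.4 -0.6 -0.9] grip 0.6
norm [-0.317 -1.318  0.006] [-0.002  0.001 -0.224]
```

Request:
drive_tool(series="-0.3 -1 0 0 0 -0.22 0.6;-0.3 -1 0 0 0 -0.22 0.6;-0.3 -1 0 0 0 -0.22 0.6")

```text
time_s: 1.85
eef_pos: [513.7, 203.5, 231.5]
ee_rot: [0.0, -0.343, 0.939, -0.001]
force: [-0.7, -0.1, -1.0]
grip_width: 0.598
```

Request:
drive_tool(series="0 -0.32 0 0 0 0 0.6;0 -0.32 0 0 0 0 0.6;0 -0.32 0 0 0 0 0.6")

```text
time_s: 2.15
eef_pos: [538.6, 173.7, 231.2]
ee_rot: [0.0, -0.343, 0.939, -0.0]
force: [-0.3, 0.5, 0.3]
grip_width: 0.601
```

```bash
python3 - <<'E'
from h import *
goal(534.5,175.5,231,130.4)
p=eyes.capture("wrist"); save(p,"w1.png")
V=np.array(p["view"]);print((-V[:3,:3].T@V[:3,3]).round())
q=lambda x,y,a,z:[(x+l*np.cos(a)-w*np.sin(a),y+l*np.sin(a)+w*np.cos(a),z) for l,w in((30,7),(30,-7),(-30,-7),(-30,7))]
print(proj(p,q(534.5,175.5,np.radians(40.4),120)).round(1))
E
```

```text
t 2.15 pos [538.6 173.7 231.2] yaw 130.1 tilt 0.05 F [-0.3  0.5  0.3] grip 0.601
norm [0.016 0.033 0.002] [-0.002  0.    -0.011]
[474. 120. 374.]
[[334.6 274.7]
 [315.3 274.8]
 [314.4 193.1]
 [335.2 193. ]]
```

View pics/w1.png

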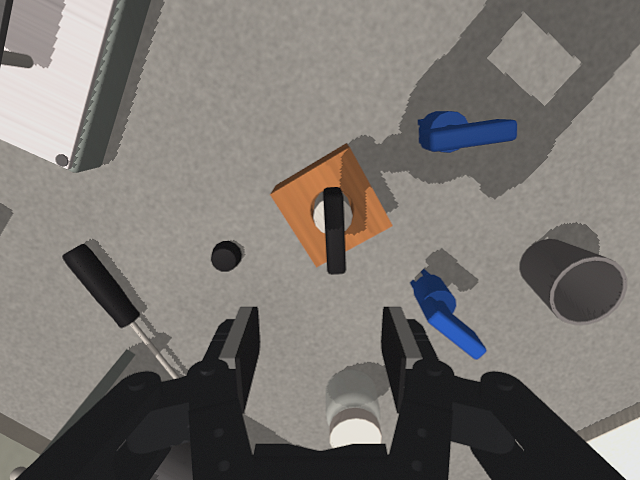

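The wrist view shows the key's black handle at about (335,231), standing in the block. The blue ones are at (470,130) and (450,315), well clear of the fingers. I'll refine the handle from its dark pixels.

```bash
python3 - <<'E'
from h import *
p=eyes.capture("wrist");g=p["frame"].max(2)[170:290,300:370]
m=(g<55).astype(np.uint8);n,l,st,c=cv2.connectedComponentsWithStats(m);i=1+st[1:,4].argmax();print(st[i])
ys,xs=np.where(l==i)
for v in range(ys.min(),ys.max()+1,6):
    x=xs[ys==v];print(v+170,x.min()+300,x.max()+300,[int(t) for t in g[v,x.min()-1:x.max()+2]][:26])
f=lambda u:atz(p,u,120)[:2].round(1)
print(f((334.5,193)),f((337,274)))
E
```

```text
[  22   17   22   87 1593]
187 326 337 [77, 42, 43, 30, 10, 13, 12, 12, 15, 15, 11, 13, 21, 65]
193 322 340 [82, 26, 18, 19, 21, 22, 20, 18, 21, 20, 21, 21, 18, 23, 21, 25, 23, 18, 19, 33, 70]
199 322 341 [74, 29, 18, 27, 30, 28, 30, 32, 32, 30, 33, 29, 32, 31, 32, 34, 33, 36, 29, 21, 25, 65]
205 323 341 [103, 4, 26, 28, 29, 28, 31, 30, 33, 29, 33, 31, 32, 34, 31, 33, 32, 30, 25, 12, 100]
211 323 341 [197, 0, 21, 28, 29, 30, 31, 31, 29, 32, 30, 29, 33, 31, 33, 33, 33, 28, 28, 13, 69]
217 323 342 [190, 40, 13, 23, 29, 29, 29, 33, 30, 29, 30, 32, 34, 31, 34, 31, 32, 31, 29, 16, 47, 111]
223 324 342 [104, 14, 24, 28, 29, 29, 29, 28, 30, 33, 30, 32, 28, 33, 35, 32, 32, 27, 20, 50, 115]
229 324 342 [194, 5, 31, 34, 28, 28, 37, 47, 41, 31, 38, 43, 45, 43, 42, 41, 41, 37, 28, 29, 102]
235 324 342 [166, 37, 31, 35, 44, 46, 45, 44, 42, 43, 42, 43, 40, 41, 40, 42, 40, 38, 32, 21, 143]
241 325 342 [78, 25, 34, 40, 44, 44, 44, 44, 42, 42, 41, 41, 39, 40, 40, 39, 37, 32, 28, 94]
247 325 342 [164, 21, 33, 37, 42, 44, 43, 42, 42, 40, 41, 41, 40, 40, 40, 40, 39, 35, 26, 61]
253 325 343 [164, 40, 28, 34, 41, 45, 43, 42, 39, 42, 42, 43, 41, 39, 38, 39, 36, 34, 25, 27, 109]
259 326 343 [76, 30, 35, 37, 42, 44, 43, 42, 39, 41, 40, 39, 38, 39, 41, 37, 34, 29, 26, 111]
265 326 343 [108, 12, 32, 37, 40, 41, 41, 42, 41, 39, 39, 39, 39, 37, 37, 37, 37, 31, 16, 110]
271 327 343 [85, 19, 31, 39, 41, 39, 37, 38, 39, 39, 36, 37, 36, 38, 35, 30, 19, 41, 114]
[507.  161.7] [550.9 202. ]
```

```bash
python3 -c "
from h import *
goal(531,180,86,133.6)"
```

```text
t 2.25 pos [537.9 174.8 231.6] yaw 130.2 tilt 0.07 F [-0.1 -0.4 -0.4] grip 0.6
norm [0.016 0.072 1.213] [-0.002  0.001 -0.119]
```

Request:
drive_tool(series="0.016 0.072 0.3 0 0 -0.12 0.6;0.016 0.072 0.6 0 0 -0.12 0.6;0.016 0.072 0.8 0 0 -0.12 0.6;0.016 0.072 0.8 0 0 -0.12 0.6")

```text
time_s: 2.65
eef_pos: [528.8, 180.8, 133.0]
ee_rot: [-0.002, -0.372, 0.928, 0.0]
force: [0.2, -0.2, 0.8]
grip_width: 0.6
```

```bash
python3 - <<'E'
from h import *
goal(531,180,86,133.6)
p=eyes.capture("wrist"); save(p,"w2.png")
E
```

```text
t 2.65 pos [528.8 180.8 133. ] yaw 133.7 tilt 0.28 F [ 0.2 -0.2  0.8] grip 0.6
norm [-0.01  -0.019  0.391] [ 0.005 -0.009  0.004]
```

View pics/w2.png

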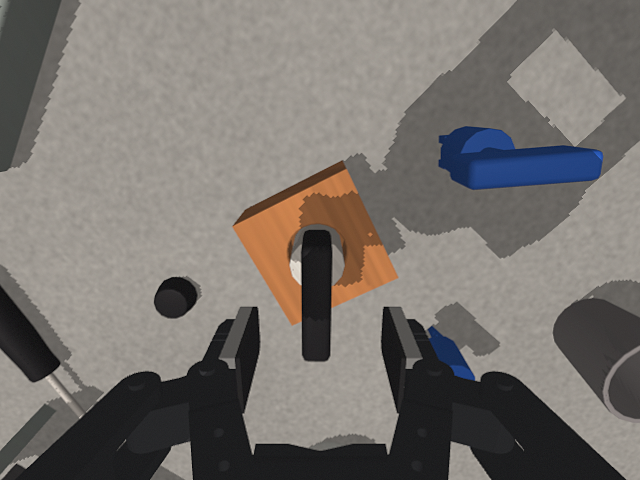

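The handle at (317,295) is vertical in the picture and lies nearly midway between the fingers. I'll go down and grip.

Request:
drive_tool(series="-0.01 -0.02 0.2 0 -0.009 0 0.6;-0.01 -0.02 0.39 0 -0.009 0 0.6;-0.01 -0.02 0.39 0 -0.009 0 0.6;-0.01 -0.02 0.39 0 -0.009 0 0.0;-0.01 -0.02 0.39 0 -0.009 0 0.0;-0.01 -0.02 0.39 0 -0.009 0 0.0;-0.01 -0.02 0.39 0 -0.009 0 0.0;-0.01 -0.02 0.39 0 -0.009 0 0.0;-0.01 -0.02 0.39 0 -0.009 0 0.0;-0.01 -0.02 0.39 0 -0.009 0 0.0", newtons=50)

```text
time_s: 3.7
eef_pos: [533.3, 180.3, 90.2]
ee_rot: [0.003, -0.372, 0.928, 0.001]
force: [-2.1, 2.3, 6.8]
grip_width: 0.161
```

```bash
python3 - <<'E'
from h import *
goal(531,180,200,133.6)
p=eyes.capture("wrist"); save(p,"w3.png",(220,150,420,450),2)
E
```

```text
t 3.7 pos [533.3 180.3  90.2] yaw 133.7 tilt 0.34 F [-2.1  2.3  6.8] grip 0.161
norm [ 0.01   0.01  -0.915] [-0.002  0.012  0.004]
```

View pics/w3.png

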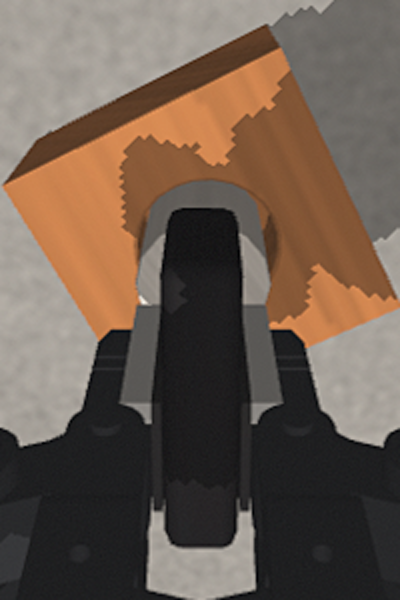

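```bash
python3 - <<'E'
from h import *
p=eyes.capture("wrist");s=telemetry.sense();w=s["ee_rot"];A=R.from_quat([*w[1:],w[0]]).as_matrix();P=s["eef_pos"]
V=np.array(p["view"]);print("cam tool frame",(A.T@((-V[:3,:3].T@V[:3,3])-P)).round(1))
for t in(-4,0,4):
    C=P+A[:,0]*t; C[2]=0
    f=lambda l,z:proj(p,C+A[:,0]*l+[0,0,z])[0].round(1)
    print(t,f(30,120),f(-30,120),f(30,90),f(-30,90), "barrel top near", f(16.5,67))
g=p["frame"].max(2);print([int(x) for x in g[245:300,320]]);print([int(x) for x in g[385:435,320]])
print(ascii([ (v,int(g[v,320])) for v in range(232,262,2)]))
E
```

```text
cam tool frame [  83.9    0.6 -142.4]
-4 [318.1 298. ] [318.3 439.1] [318.5 263.2] [318.6 385.4] barrel top near [318.7 271.1]
0 [318. 287.] [318.3 431. ] [318.5 253.9] [318.6 378.1] barrel top near [318.7 263.3]
4 [318.  275.8] [318.3 422.7] [318.4 244.5] [318.6 370.8] barrel top near [318.7 255.3]
[97, 95, 93, 94, 95, 94, 96, 97, 95, 12, 22, 21, 24, 25, 24, 24, 22, 22, 22, 23, 22, 17, 23, 21, 23, 25, 22, 23, 22, 21, 21, 19, 24, 26, 22, 26, 19, 27, 27, 27, 28, 26, 27, 27, 29, 31, 31, 31, 31, 29, 29, 30, 29, 31, 30]
[32, 28, 30, 28, 29, 29, 30, 40, 42, 40, 39, 40, 39, 39, 40, 40, 38, 37, 40, 40, 40, 39, 39, 39, 36, 39, 39, 39, 38, 38, 39, 39, 38, 37, 39, 37, 35, 30, 67, 144, 184, 177, 174, 171, 165, 166, 165, 165, 165, 163]
[(232, 136), (234, 136), (236, 137), (238, 140), (240, 101), (242, 96), (244, 96), (246, 95), (248, 94), (250, 94), (252, 97), (254, 12), (256, 21), (258, 25), (260, 24)]
```

Request:
drive_tool(series="0 0 -0.12 0 0.012 0 0;0 0 -0.35 0 0.012 0 0;0 0 -0.7 0 0.012 0 0;0 0 -0.95 0 0.012 0 0;0 0 -0.95 0 0.012 0 0")

```text
time_s: 4.3
eef_pos: [534.3, 180.2, 209.1]
ee_rot: [0.004, -0.372, 0.928, -0.002]
force: [-0.3, 0.9, -2.3]
grip_width: 0.154
```

```bash
python3 -c "
from h import *
goal(561,-138.5,200,105)"
```

```text
t 4.3 pos [534.3 180.2 209.1] yaw 133.7 tilt 0.53 F [-0.3  0.9 -2.3] grip 0.154
norm [ 1.675 -2.073  0.078] [-0.009  0.016  1.002]
```

Request:
drive_tool(series="0.8 -1 0.04 -0.009 0.016 0.5 0;0.8 -1 0.04 -0.009 0.016 0.5 0;0.8 -1 0.04 -0.009 0.016 0.5 0;0.8 -1 0.04 -0.009 0.016 0.5 0")

```text
time_s: 4.7
eef_pos: [547.9, 22.3, 203.6]
ee_rot: [-0.001, -0.251, 0.968, -0.001]
force: [0.0, 1.2, -0.9]
grip_width: 0.157
```

```bash
python3 -c "
from h import *
goal(561,-138.5,200,105)"
```

```text
t 4.7 pos [547.9  22.3 203.6] yaw 119.1 tilt 0.15 F [ 0.   1.2 -0.9] grip 0.157
norm [ 0.556 -1.224  0.033] [-0.004 -0.004  0.492]
```

Request:
drive_tool(series="0.45 -0.85 0.03 0 0 0.49 0;0.45 -0.85 0.03 0 0 0.49 0;0.45 -0.85 0.03 0 0 0.49 0;0.45 -0.85 0.03 0 0 0.49 0")

```text
time_s: 5.1
eef_pos: [549.9, -95.3, 199.2]
ee_rot: [-0.001, -0.129, 0.992, -0.001]
force: [1.0, 0.1, -2.3]
grip_width: 0.156
```

```bash
python3 - <<'E'
from h import *
goal(561,-138.5,200,105)
p=eyes.capture("wrist"); 
b=eyes.capture("side");a=eyes.capture("scene")
c=lambda q,x,y,w,h:cv2.resize(q["frame"][y:y+h,x:x+w,::-1],(400,300),interpolation=cv2.INTER_CUBIC)
im=np.vstack([np.hstack([c(a,235,210,120,90),c(b,325,260,80,60)]),np.hstack([c(p,0,120,320,240),c(p,240,180,240,180)])])
cv2.imwrite("pics/c4.png",im)
P=telemetry.sense()["eef_pos"]
w=telemetry.sense()["ee_rot"];A=R.from_quat([*w[1:],w[0]]).as_matrix()
for t in(0,2,4):
    C=P+A[:,0]*t+[0,0,-75]
    for n,q in(("scene",a),("side",b)):
        print(t,n,"fork,14up,52up,top",proj(q,[C+[0,0,z] for z in(0,14,52,105)]).round(1).tolist())
print("opening in wrist",proj(p,[[561,-138.5,94],[561,-138.5,68]]))
E
```

```text
t 5.1 pos [549.9 -95.3 199.2] yaw 104.9 tilt 0.2 F [ 1.   0.1 -2.3] grip 0.156
norm [ 0.003 -0.372 -0.006] [-0.003 -0.006 -0.005]
0 scene fork,14up,52up,top [[292.8, 266.3], [292.7, 260.3], [292.5, 243.7], [292.2, 219.4]]
0 side fork,14up,52up,top [[354.9, 290.9], [355.3, 286.8], [356.3, 275.5], [357.9, 258.4]]
2 scene fork,14up,52up,top [[291.8, 266.1], [291.7, 260.2], [291.5, 243.5], [291.1, 219.2]]
2 side fork,14up,52up,top [[354.0, 291.3], [354.4, 287.2], [355.4, 275.9], [356.9, 258.9]]
4 scene fork,14up,52up,top [[290.8, 266.0], [290.7, 260.0], [290.5, 243.3], [290.1, 219.1]]
4 side fork,14up,52up,top [[353.1, 291.6], [353.5, 287.6], [354.5, 276.3], [355.9, 259.3]]
opening in wrist [[254.05006654 241.35835081]
 [259.76196075 230.31053427]]
```

View pics/c4.png

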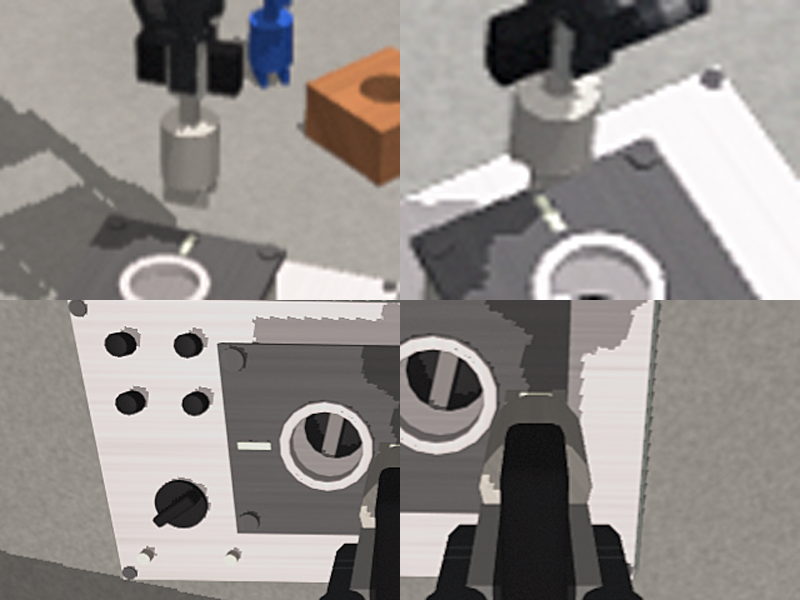

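The wrist crop shows the bar through the opening, running from about wrist px (269,210) to (265,242). The bushing centre is at about (261.5,236.6).

```bash
python3 - <<'E'
from h import *
p=eyes.capture("wrist");g=p["frame"].max(2)
# bushing outer ring: bright against dark guard
m=(g>200).astype(np.uint8);m[:, :215]=0;m[:,305:]=0;m[:190]=0;m[285:]=0
n,l,st,c=cv2.connectedComponentsWithStats(m)
i=1+st[1:,4].argmax();print(st[i])
cn=max(cv2.findContours((l==i).astype(np.uint8),0,1)[0],key=len)
cn=cv2.convexHull(cn);und=[atz(p,q[0],94)[:2] for q in cn.astype(float)]
und=np.array(und,np.float32);print("bushing fit",[np.round(x,1) for x in cv2.fitEllipse(und.reshape(-1,1,2))])
for uv in((269.4,210),(264.6,241.8)): print(atz(p,uv,68).round(1))
d=atz(p,(269.4,210),68)-atz(p,(264.6,241.8),68);print("bar angle",np.degrees(np.arctan2(d[1],d[0]))%180)
a,b=atz(p,(190.4,236.6),91),atz(p,(217,236.6),91); d=b-a;print("mark line",np.degrees(np.arctan2(d[1],d[0]))%180)
# bar edges
for v in range(205,246,4): print(v,[int(x) for x in g[v,245:295]])
E
```

```text
[ 220  200   73   70 1355]
bushing fit [array([ 557.4, -134.9]), array([50. , 50.2]), np.float64(136.6)]
[ 544.5 -131.6   68. ]
[ 569.7 -129.7   68. ]
bar angle 4.327488109964236
mark line 105.11324869675549
205 [227, 227, 227, 227, 227, 228, 228, 229, 231, 231, 231, 230, 230, 228, 228, 227, 227, 227, 226, 227, 226, 226, 228, 228, 229, 231, 236, 234, 203, 149, 109, 89, 78, 92, 100, 103, 103, 102, 103, 100, 101, 102, 100, 102, 101, 99, 101, 101, 101, 101]
209 [2, 6, 22, 41, 42, 46, 45, 46, 46, 49, 47, 47, 44, 36, 82, 135, 142, 138, 135, 125, 139, 201, 230, 232, 230, 228, 227, 227, 227, 227, 228, 229, 231, 237, 232, 171, 93, 79, 95, 103, 105, 104, 104, 104, 103, 103, 104, 104, 104, 103]
213 [28, 27, 39, 49, 50, 51, 51, 50, 49, 50, 50, 49, 40, 92, 142, 148, 146, 145, 145, 144, 146, 145, 147, 149, 128, 48, 3, 88, 191, 235, 234, 231, 229, 227, 226, 227, 232, 228, 172, 110, 90, 87, 101, 106, 105, 103, 103, 104, 103, 103]
217 [27, 24, 28, 27, 27, 24, 36, 51, 50, 48, 49, 42, 87, 138, 150, 144, 145, 144, 145, 146, 145, 145, 150, 137, 81, 35, 24, 37, 51, 46, 37, 56, 166, 239, 234, 228, 226, 22
[... 985 characters left out ...]
, 22, 19, 22, 22, 33, 104, 149, 140, 141, 145, 145, 143, 144, 143, 147, 141, 104, 31, 23, 27, 27, 28, 25, 28, 26, 26, 26, 28, 27, 23, 27, 17, 27, 79, 142, 169, 147, 183, 234, 228, 226, 226, 227, 232, 203, 84, 87]
241 [158, 157, 157, 157, 161, 163, 169, 153, 108, 85, 75, 75, 76, 77, 107, 144, 144, 139, 100, 18, 25, 26, 27, 27, 24, 21, 20, 19, 16, 16, 29, 77, 141, 169, 161, 158, 158, 156, 155, 136, 176, 234, 228, 226, 226, 227, 233, 205, 79, 72]
245 [153, 154, 153, 155, 154, 154, 154, 155, 154, 154, 154, 155, 157, 158, 156, 159, 161, 163, 166, 169, 168, 169, 167, 164, 160, 158, 158, 158, 155, 156, 155, 156, 155, 155, 155, 156, 158, 135, 132, 208, 233, 227, 226, 226, 227, 230, 201, 96, 82, 101]
```

```bash
python3 -c "
from h import *
goal(560.7,-137,182,91)"
```

```text
t 5.3 pos [550.2 -91.8 200. ] yaw 105.1 tilt 0.14 F [ 0.5 -0.5 -1.6] grip 0.155
norm [ 0.013 -0.386  0.151] [-0.004 -0.004  0.493]
```

Request:
drive_tool(series="0.013 -0.386 0.07 -0.004 -0.004 0.49 0;0.013 -0.386 0.14 -0.004 -0.004 0.49 0;0.013 -0.386 0.15 -0.004 -0.004 0.49 0;0.013 -0.386 0.15 -0.004 -0.004 0.49 0;0.013 -0.386 0.15 -0.004 -0.004 0.49 0;0.013 -0.386 0.15 -0.004 -0.004 0.49 0")

```text
time_s: 5.9
eef_pos: [560.9, -136.3, 182.6]
ee_rot: [0.0, -0.011, 1.0, -0.0]
force: [0.2, 0.3, -2.1]
grip_width: 0.156
```

```bash
python3 - <<'E'
from h import *
goal(560.7,-137,182,91)
p=eyes.capture("wrist"); b=eyes.capture("side");a=eyes.capture("scene")
c=lambda q,x,y,w,h:cv2.resize(q["frame"][y:y+h,x:x+w,::-1],(400,300),interpolation=cv2.INTER_CUBIC)
im=np.vstack([np.hstack([c(a,244,250,80,60),c(b,325,275,80,60)]),np.hstack([c(p,240,180,160,120),c(p,160,160,320,240)])])
cv2.imwrite("pics/c5.png",im)
P=telemetry.sense()["eef_pos"]
w=telemetry.sense()["ee_rot"];A=R.from_quat([*w[1:],w[0]]).as_matrix()
C=P+A[:,0]*1.2-[0,0,75]
for n,q,x,y in(("scene",a,244,250),("side",b,325,275)):
    print(n,"crop px fork,14up,52up",((proj(q,[C+[0,0,z] for z in(0,14,52)])-[x,y])*5+([0,0] if n=="scene" else [400,0])).round(0).tolist())
E
```

```text
t 5.9 pos [ 560.9 -136.3  182.6] yaw 91.2 tilt 0.05 F [ 0.2  0.3 -2.1] grip 0.156
norm [ 0.002 -0.006  0.005] [-0.     0.002  0.008]
scene crop px fork,14up,52up [[201.0, 186.0], [200.0, 156.0], [198.0, 73.0]]
side crop px fork,14up,52up [[601.0, 194.0], [603.0, 175.0], [610.0, 121.0]]
```

View pics/c5.png

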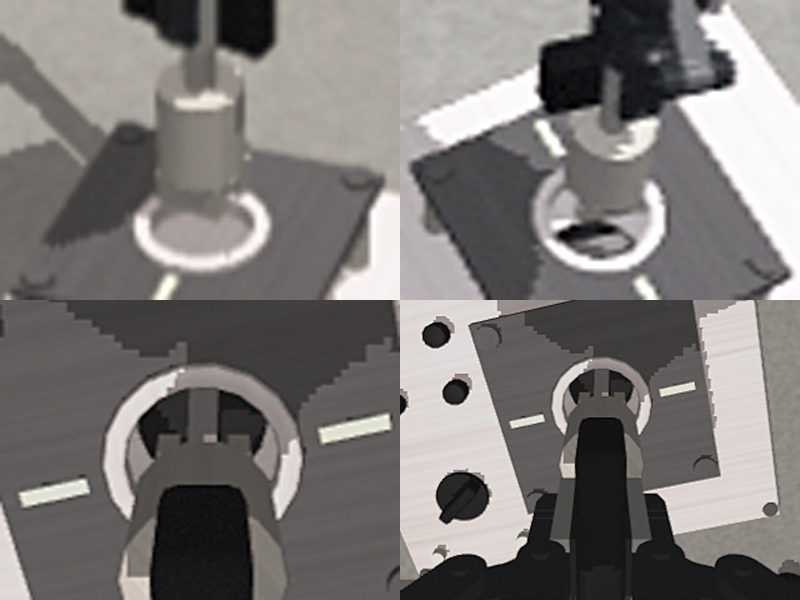

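The fork slot lines up with the bar in the wrist crop (about (203,420)), and the key sits centred over the ring. I'll lower it carefully.

Request:
drive_tool(series="0 0 0.04 0 0 0 0;0 0 0.08 0 0 0 0;0 0 0.12 0 0 0 0;0 0 0.15 0 0 0 0;0 0 0.18 0 0 0 0;0 0 0.18 0 0 0 0")

```text
time_s: 6.65
eef_pos: [560.6, -136.6, 160.2]
ee_rot: [-0.0, -0.01, 1.0, 0.0]
force: [0.6, 0.3, -2.5]
grip_width: 0.156
```

```bash
python3 -c "
from h import *
goal(560.7,-137,130,91)"
```

```text
t 6.65 pos [ 560.6 -136.6  160.2] yaw 91.1 tilt 0.04 F [ 0.6  0.3 -2.5] grip 0.156
norm [-0.001 -0.003  0.251] [ 0.001 -0.001  0.005]
```

Request:
drive_tool(series="0 0 0.03 0 0 0 0;0 0 0.06 0 0 0 0;0 0 0.09 0 0 0 0;0 0 0.105 0 0 0 0;0 0 0.105 0 0 0 0")

```text
time_s: 7.15
eef_pos: [560.5, -136.6, 147.2]
ee_rot: [-0.0, -0.01, 1.0, 0.0]
force: [-0.7, 0.6, -3.0]
grip_width: 0.156
```

Request:
drive_tool(series="0 0 0.01 0 0 0 0;0 0 0.02 0 0 0 0;0 0 0.03 0 0 0 0;0 0 0.03 0 0 0 0")

```text
time_s: 7.55
eef_pos: [560.5, -136.5, 143.5]
ee_rot: [-0.001, -0.01, 1.0, 0.0]
force: [0.3, 0.2, -2.1]
grip_width: 0.159
```

Request:
drive_tool(series="0 0 0.01 0 0 0 0;0 0 0.02 0 0 0 0;0 0 0.025 0 0 0 0;0 0 0.025 0 0 0 0")

```text
time_s: 7.95
eef_pos: [560.4, -136.6, 140.4]
ee_rot: [-0.001, -0.01, 1.0, 0.0]
force: [0.4, -0.4, -2.5]
grip_width: 0.153
```

Request:
drive_tool(series="0 0 0.01 0 0 0 0;0 0 0.02 0 0 0 0;0 0 0.02 0 0 0 0")

```text
time_s: 8.25
eef_pos: [560.3, -136.5, 137.7]
ee_rot: [-0.001, -0.01, 1.0, 0.001]
force: [0.6, 0.8, -1.7]
grip_width: 0.154
```

No contact with the fork at about 63 mm, so it is past the bar's top at 68. I'll keep going to the disc.

Request:
drive_tool(series="0 0 0.01 0 0 0 0;0 0 0.02 0 0 0 0;0 0 0.03 0 0 0 0;0 0 0.03 0 0 0 0")

```text
time_s: 8.65
eef_pos: [560.2, -136.5, 133.9]
ee_rot: [-0.001, -0.01, 1.0, 0.001]
force: [0.4, 0.3, -1.4]
grip_width: 0.156
```

Request:
drive_tool(series="0 0 0.008 0 0 0 0;0 0 0.016 0 0 0 0;0 0 0.022 0 0 0 0;0 0 0.022 0 0 0 0")

```text
time_s: 9.05
eef_pos: [560.3, -136.4, 131.3]
ee_rot: [-0.001, -0.01, 1.0, 0.001]
force: [-0.6, 0.1, -0.8]
grip_width: 0.154
```

Request:
drive_tool(series="0 0 0.008 0 0 0 0;0 0 0.015 0 0 0 0;0 0 0.015 0 0 0 0;0 0 0.015 0 0 0 0")

```text
time_s: 9.45
eef_pos: [560.3, -136.5, 129.7]
ee_rot: [-0.001, -0.01, 1.0, 0.001]
force: [-1.4, -0.3, 1.2]
grip_width: 0.154
```

```bash
python3 -c "
from h import *
goal(560.3,-136.4,129.5,60)
print(telemetry.sense()['wrist_torque'])"
```

```text
t 9.45 pos [ 560.3 -136.5  129.7] yaw 91.1 tilt 0.11 F [-1.4 -0.3  1.2] grip 0.154
norm [-0.     0.     0.002] [ 1.000e-03 -4.000e-03  1.087e+00]
[ 0.04914123  0.12700329 -0.04597944]
```

Fully down: the net press is about 3 N and the fork is at about 55 mm. Now I'll turn it clockwise slowly.

Request:
drive_tool(series="0 0 0 0 0 0.1 0;0 0 0 0 0 0.2 0;0 0 0 0 0 0.3 0;0 0 0 0 0 0.4 0;0 0 0 0 0 0.4 0", newtons=80)

```text
time_s: 9.95
eef_pos: [560.7, -136.9, 130.1]
ee_rot: [-0.0, 0.09, 0.996, -0.0]
force: [1.4, -2.2, 1.1]
grip_width: 0.148
```

```bash
python3 -c "
from h import *
goal(559.6,-137.2,129.5,50)
print(telemetry.sense()['wrist_torque'])"
```

```text
t 9.95 pos [ 560.7 -136.9  130.1] yaw 79.7 tilt 0.02 F [ 1.4 -2.2  1.1] grip 0.148
norm [ 0.009 -0.004  0.005] [-0.000e+00 -1.000e-03  1.036e+00]
[-0.36733594 -0.22854645  0.22959828]
```

Request:
drive_tool(series="0 0 0.004 0 0 0.1 0;0.002 0 0.004 0 0 0.2 0;0.002 0 0.004 0 0 0.3 0;0.003 0 0.004 0 0 0.4 0;0.004 0 0.004 0 0 0.5 0;0.005 -0.002 0.004 0 0 0.6 0;0.006 -0.002 0.004 0 0 0.7 0;0.007 -0.002 0.004 0 0 0.8 0;0.008 -0.003 0.004 0 0 0.9 0;0.008 -0.003 0.004 0 0 1 0")

```text
time_s: 10.95
eef_pos: [559.9, -137.9, 129.9]
ee_rot: [0.001, 0.334, 0.943, -0.001]
force: [0.4, -3.4, 1.7]
grip_width: 0.145
```

```bash
python3 -c "
from h import *
goal(559.4,-137.5,129.5,22)
print(telemetry.sense()['wrist_torque'])"
```

```text
t 10.95 pos [ 559.9 -137.9  129.9] yaw 51.0 tilt 0.11 F [ 0.4 -3.4  1.7] grip 0.145
norm [ 0.005 -0.     0.003] [-1.000e-03  4.000e-03  1.013e+00]
[-0.91178081  0.03688069  0.17962629]
```

Request:
drive_tool(series="0 -0.003 0.003 0 0 0.1 0;0 -0.003 0.003 0 0 0.2 0;0 -0.003 0.003 0 0 0.3 0;0 -0.003 0.003 0 0 0.4 0;0 -0.003 0.003 0 0 0.5 0;0 -0.003 0.003 0 0 0.6 0;0 -0.003 0.003 0 0 0.7 0;0 -0.003 0.003 0 0 0.8 0;0 -0.003 0.003 0 0 0.8 0")

```text
time_s: 11.85
eef_pos: [559.3, -138.5, 129.6]
ee_rot: [0.0, 0.514, 0.858, -0.001]
force: [-3.1, -3.4, 1.8]
grip_width: 0.153
```

```bash
python3 -c "
from h import *
goal(559.4,-138,129.5,13.7)
print(telemetry.sense()['wrist_torque'])"
```

```text
t 11.85 pos [ 559.3 -138.5  129.6] yaw 28.2 tilt 0.16 F [-3.1 -3.4  1.8] grip 0.153
norm [0.003 0.003 0.   ] [-0.003  0.005  0.505]
[-0.72145564  0.77558733  0.20031047]
```

Request:
drive_tool(series="-0.001 -0.003 0 0 0 0.08 0;-0.002 -0.005 0 0 0 0.16 0;-0.002 -0.005 0 0 0 0.24 0;-0.002 -0.005 0 0 0 0.32 0;-0.002 -0.005 0 0 0 0.36 0;-0.002 -0.005 0 0 0 0.36 0")

```text
time_s: 12.45
eef_pos: [558.7, -139.0, 129.5]
ee_rot: [0.0, 0.588, 0.809, -0.001]
force: [-2.6, -0.8, 1.5]
grip_width: 0.152
```

```bash
python3 -c "
from h import *
goal(559.4,-138,129.5,13.7)
print(telemetry.sense()['wrist_torque'])"
```

```text
t 12.45 pos [ 558.7 -139.   129.5] yaw 17.9 tilt 0.16 F [-2.6 -0.8  1.5] grip 0.152
norm [ 0.006  0.008 -0.   ] [-0.004  0.004  0.148]
[-0.19013191  0.62238598  0.22043564]
```

Creeping toward the stop, 1° at a time.

Request:
drive_tool(series="0 0 0 0 0 0.035 0;0 0 0 0 0 0.07 0;0 0 0 0 0 0.07 0")

```text
time_s: 12.75
eef_pos: [558.6, -138.9, 129.4]
ee_rot: [0.0, 0.602, 0.798, -0.001]
force: [-2.8, -1.0, 2.0]
grip_width: 0.149
```

```bash
python3 -c "
from h import *
goal(559.4,-138,129.5,13.7)
print(telemetry.sense()['wrist_torque'])"
```

```text
t 12.75 pos [ 558.6 -138.9  129.4] yaw 15.9 tilt 0.17 F [-2.8 -1.   2. ] grip 0.149
norm [ 0.006  0.009 -0.001] [-0.004  0.004  0.078]
[-0.20541383  0.60930673  0.24620645]
```

Request:
drive_tool(series="0 0 0 0 0 0.035 0;0 0 0 0 0 0.07 0;0 0 0 0 0 0.07 0")

```text
time_s: 13.05
eef_pos: [558.5, -139.0, 129.5]
ee_rot: [0.0, 0.617, 0.787, -0.001]
force: [-2.3, -1.4, 2.5]
grip_width: 0.151
```

```bash
python3 -c "
from h import *
goal(559.4,-138,129.5,13.7)
print(telemetry.sense()['wrist_torque'])"
```

```text
t 13.05 pos [ 558.5 -139.   129.5] yaw 13.9 tilt 0.17 F [-2.3 -1.4  2.5] grip 0.151
norm [ 0.006  0.009 -0.   ] [-0.004  0.004  0.006]
[-0.22192647  0.68587347  0.19043917]
```

```bash
python3 - <<'E'
from h import *
p=eyes.capture("wrist"); save(p,"w6.png",(200,150,440,450),2)
g=p["frame"].max(2)
b=eyes.capture("side");save(b,"s6.png",(325,270,405,350),5)
im=np.hstack([cv2.resize(cv2.imread("pics/w6.png"),(400,500)),cv2.resize(cv2.imread("pics/s6.png"),(400,500))]);cv2.imwrite("pics/c6.png",im)
E
```

```text
(no output)
```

View pics/c6.png

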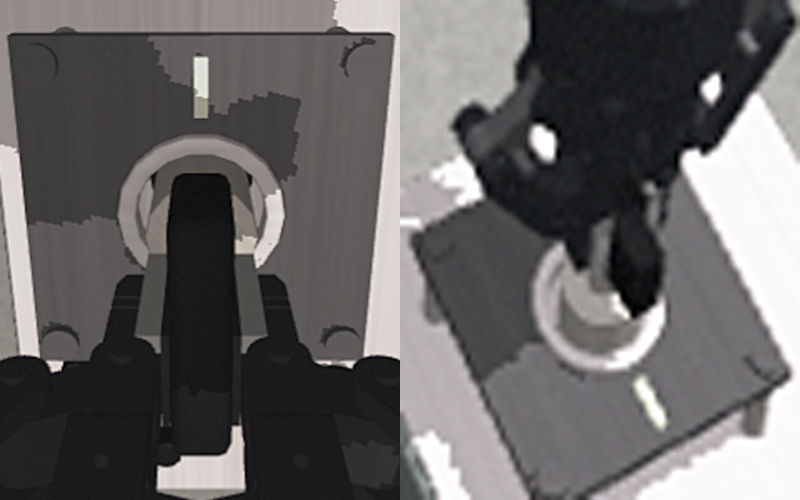

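The mark at crop (201,85) is vertical and the handle is within about 2° of it. One more small creep to feel the stop.

Request:
drive_tool(series="0 0 0 0 0 0.03 0;0 0 0 0 0 0.05 0;0 0 0 0 0 0.05 0")

```text
time_s: 13.45
eef_pos: [558.5, -139.0, 129.4]
ee_rot: [0.0, 0.626, 0.78, -0.002]
force: [-2.3, -1.3, 1.5]
grip_width: 0.146
```

```bash
python3 -c "
from h import *
goal(559.4,-138,129.5,13.7)
print(telemetry.sense()['wrist_torque'])"
```

```text
t 13.45 pos [ 558.5 -139.   129.4] yaw 12.5 tilt 0.18 F [-2.3 -1.3  1.5] grip 0.146
norm [ 0.006  0.009 -0.001] [-0.005  0.004 -0.043]
[-0.25501351  0.74322558  0.20936548]
```

Request:
drive_tool(series="0 0 0 0 0 0.03 0;0 0 0 0 0 0.05 0;0 0 0 0 0 0.05 0")

```text
time_s: 13.75
eef_pos: [558.5, -138.9, 129.4]
ee_rot: [0.0, 0.636, 0.772, -0.002]
force: [-3.0, -1.5, 2.6]
grip_width: 0.149
```

```bash
python3 -c "
from h import *
goal(559.4,-138,129.5,13.7)
print(telemetry.sense()['wrist_torque'])"
```

```text
t 13.75 pos [ 558.5 -138.9  129.4] yaw 11.0 tilt 0.18 F [-3.  -1.5  2.6] grip 0.149
norm [ 0.006  0.009 -0.001] [-0.005  0.004 -0.094]
[-0.2475368   0.80539482  0.20873166]
```

Request:
drive_tool(series="0 0 0 0 0 0.03 0;0 0 0 0 0 0.05 0;0 0 0 0 0 0.05 0")

```text
time_s: 14.05
eef_pos: [558.4, -139.0, 129.4]
ee_rot: [-0.0, 0.646, 0.764, -0.002]
force: [-3.2, -1.0, 1.3]
grip_width: 0.148
```

```bash
python3 - <<'E'
from h import *
goal(559.4,-138,129.5,13.7)
print(telemetry.sense()['wrist_torque'])
p=eyes.capture("wrist"); save(p,"w7.png",(200,150,440,450),2)
E
```

```text
t 14.05 pos [ 558.4 -139.   129.4] yaw 9.6 tilt 0.18 F [-3.2 -1.   1.3] grip 0.148
norm [ 0.006  0.01  -0.001] [-0.005  0.004 -0.145]
[-0.24251722  0.82882386  0.43068697]
```

View pics/w7.png

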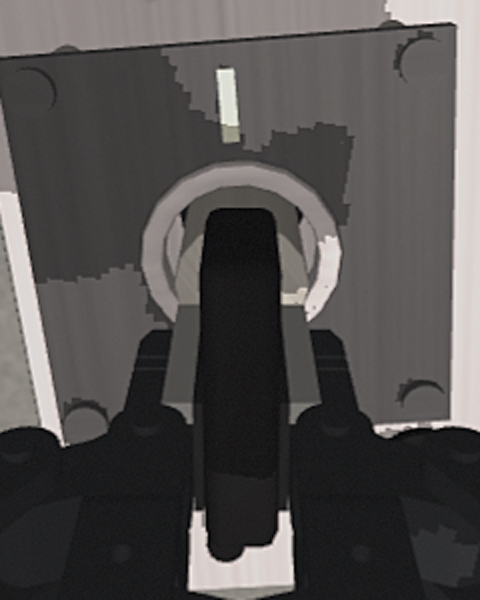

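The wrist torque rose from 0.21 to 0.43 N m, so this is the stop. It lies about 4° past the mark line. I'll back the key off within its play onto the line, which also relieves the torque.

Request:
drive_tool(series="0 0 0 0 0 -0.04 0;0.002 0.003 0 0 0 -0.08 0;0.004 0.006 0 0 0 -0.12 0;0.004 0.006 0 0 0 -0.14 0;0.004 0.006 0 0 0 -0.14 0")

```text
time_s: 14.6
eef_pos: [559.0, -138.5, 129.4]
ee_rot: [-0.0, 0.618, 0.786, -0.002]
force: [-4.4, -2.7, 1.7]
grip_width: 0.144
```

```bash
python3 -c "
from h import *
goal(559.4,-138,129.5,13.7)
print(telemetry.sense()['wrist_torque'])"
```

```text
t 14.6 pos [ 559.  -138.5  129.4] yaw 13.6 tilt 0.2 F [-4.4 -2.7  1.7] grip 0.144
norm [ 0.003  0.004 -0.001] [-0.006  0.004 -0.003]
[-0.6600819   1.01349411  0.05280535]
```

Request:
drive_tool(series="-0.003 -0.007 0 0 0 0 0;-0.005 -0.013 0 0 0 0 0;-0.005 -0.013 0 0 0 0 0")

```text
time_s: 14.9
eef_pos: [558.2, -139.1, 129.6]
ee_rot: [0.001, 0.619, 0.786, -0.001]
force: [1.2, 1.4, 1.3]
grip_width: 0.153
```

Request:
drive_tool(series="0 0 0 0 0 0 0.2;0 0 0 0 0 0 0.25;0 0 0 0 0 0 0.35;0 0 0 0 0 0 0.45;0 0 0 0 0 0 0.5;0 0 0 0 0 0 0.5;0 0 0 0 0 0 0.5")

```text
time_s: 15.6
eef_pos: [558.2, -139.2, 129.6]
ee_rot: [0.001, 0.619, 0.786, -0.001]
force: [0.0, 0.2, -0.6]
grip_width: 0.5
```

Request:
drive_tool(series="0 0 -0.1 0 0 0 0.5;0 0 -0.3 0 0 0 0.5;0 0 -0.6 0 0 0 0.5;0 0 -0.9 0 0 0 0.5;0 0 -0.9 0 0 0 0.5;0 0 -0.9 0 0 0 0.5")

```text
time_s: 16.2
eef_pos: [558.3, -138.9, 238.5]
ee_rot: [0.001, 0.619, 0.786, -0.001]
force: [-0.2, 0.1, -1.0]
grip_width: 0.498
```

```bash
python3 - <<'E'
from h import *
goal(559.4,-138,129.5,13.7)
p=eyes.capture("wrist");b=eyes.capture("side")
c=lambda q,x,y,w,h:cv2.resize(q["frame"][y:y+h,x:x+w,::-1],(400,500),interpolation=cv2.INTER_CUBIC)
cv2.imwrite("pics/c8.png",np.hstack([c(p,200,100,240,300),c(b,325,250,80,100)]))
E
```

```text
t 16.2 pos [ 558.3 -138.9  238.5] yaw 13.6 tilt 0.17 F [-0.2  0.1 -1. ] grip 0.498
norm [0.008 0.01  0.909] [ 0.001  0.006 -0.004]
```

View pics/c8.png

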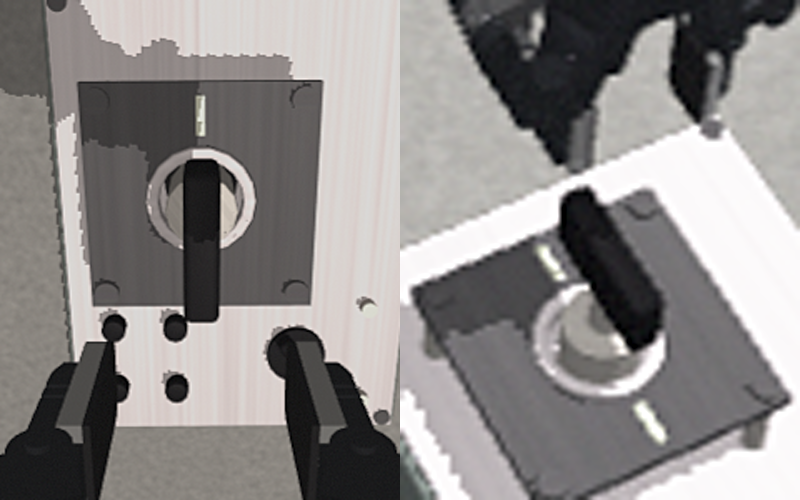

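The key stands upright, centred in the bushing, with its handle in line with the mark and the gripper clear. I'll hand in.

```bash
python3 -c "
from h import *
print(ctrl.finish_job())"
```

```text
the job is handed in; nothing more can be done
None
```

The key is out of its stand, fully down over the selector knob, turned clockwise to the stop and left standing on the mark line. I handed the job in after about 16 s of robot time; the hand-in gives no verdict.

- **Fitting:** The wrist camera showed the bar through the opening, so I lined the fork's slot up with it before lowering. The key went down without touching the bar, so I didn't need to feel for it. It met the disc with the fork about 55 mm above the bench, pressing with about 3 N.
- **Turning:** I turned it about 80° against roughly 0.2 N m. At the stop, the wrist torque rose to 0.43 N m.
- **Disagreement:** I felt the stop about 4° past my estimate of the mark line. I turned the key back about 4° within the fork's play so the handle lies on the line.
- **Other mismatch:** My camera positions for the opening differed by up to about 7 mm. I used a combined value, and the key went through with no contact felt.
- **Last check:** After release the key looked upright and centred, with the handle on the line. The gripper was about 110 mm higher, open and touching nothing. I took no separate final picture of the other things on the bench, but I felt no unexpected contact.

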